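Lay out the stripped-down parts on their shadow pads

TASK

Lay the four stripped-down parts (connecting rod, brake pad, pulley, hub nut) out for reassembly: set each one down flat, same side up as it lies now, on the dark foam pad that shows its own yellow silhouette, so that it covers that silhouette; turn the brake pad and the connecting rod to lie along theirs, the rod with its big end on the big end. Leave the upright steel socket and the small orange tin standing where they are.

Things in the scene. Friction and masses are not known exactly. Their poses are not given: they have to be found in the camera images.
- rod: Loose aluminium connecting rod lying flat, 0.3 kg, 20 mm high. Big ring (56 mm outside, hole 40) centred at x = -35 mm, small ring (34 mm, hole 22) at x = +65 mm, joined by a shank 18 mm wide in y (heights 1 to 18 mm), bare from x = -7 to +48 mm: grip there. Origin: on the underside, on the centre line, near the centre of mass; x points from big to small end, z up.
- brake_pad: Loose disc-brake pad lying flat, 0.28 kg: red steel backing plate below (84 x 44 mm, with 16 mm wide ears to 108 mm overall along x, 5 mm thick), two dark brown friction blocks on top, 17 mm high overall. 44 mm wide along y. Origin: centre of the underside; x along its length, z up. The same turned half round.
- pulley: Loose black round idler pulley lying flat, 60 mm diameter at its two flanges (heights 0-5 and 21-26 mm; 54 mm between them), 26 mm high, steel bearing in the middle, about 0.18 kg. Origin: centre of the underside, z up; yaw is of no meaning.
- nut: Loose bright steel hexagonal hub nut lying flat, 44 mm across flats, 51 mm across corners, 24 mm high, hexagonal hole 24 mm, about 0.2 kg. Origin: centre of the underside, z up; y points square to one pair of flats (others at 60 and 120 degrees), x to a corner.
- rod_pad: Dark grey foam pad fixed to the bench, 6 mm thick, flat top with a printed yellow silhouette. Origin: underside, on the silhouette's centre line. Pad x from -93 to +72 mm, 76 mm wide. Silhouette of the rod: 56 mm ring at x = -55 mm, 34 mm ring at x = +45 mm, so the placed rod has its origin at x = -20, y = 0, z = 6 mm here, x axes alike.
- brake_pad_pad: Dark grey foam pad fixed to the bench, 6 mm thick, flat top with a printed yellow silhouette. Origin: centre of the underside. Pad 130 x 74 mm with the brake pad's silhouette, a rectangle 84 x 44 mm with ears to 108 mm along x, centred.
- pulley_pad: Dark grey foam pad fixed to the bench, 6 mm thick, flat top with a printed yellow silhouette. Origin: centre of the underside. Pad 90 x 90 mm with a 60 mm yellow disc, centred, with only a 10 mm dark dot in the middle.
- nut_pad: Dark grey foam pad fixed to the bench, 6 mm thick, flat top with a printed yellow silhouette. Origin: centre of the underside. Pad 80 x 80 mm with a hexagonal yellow ring, 44 mm across flats with a 24 mm hexagonal dark hole, centred; y square to a pair of flats.
- socket: Bystander to leave alone: steel socket standing upright among the parts, 28 mm diameter, 40 mm high, loose. Origin: centre of the underside.
- tin: Bystander to leave alone: small all-orange round tin standing among the parts, 35 mm diameter, 34 mm high, loose. Origin: centre of the underside.
There are look-alikes about, which are no part of the job. Leave any green or purple look-alike of the pulley_pad alone. What is shaped like the rod but turquoise is not meant.

How it is judged:
By the outcome, as a careful person would: the job done as asked, in the order asked, and still so for the second after the job is handed in, with the robot touching nothing.
It also fails if it takes over 120 s, if anything falls off the work surface, if the arm or the gripper's body presses on something with over 40 N, if the wrist force passes 120 N, or if a joint passes its speed limit or range.

ROBOT

A 6-joint arm with a two-finger parallel gripper is mounted at the origin on the work surface. World frame = base frame: x ahead of the robot, y to its left, z up, the work surface at z = 0. Lengths are in m, angles in degrees, forces in N, time in s.
With the tool pointing down it reaches from about 0.25 to 0.725 m from the base axis. Payload 9.7 kg.
Tool frame: the origin (TCP) lies midway between the tips of the shut fingers; the grasp point (between the pads) lies 19 mm behind it (bot.grasp_offset is the distance from the TCP to the grasp point, in m); z points along the fingers, x is the direction in which the jaws open and shut, and the axes are right-handed (so a half turn about z gives the same grasp; the last joint's range is limited). The gripper opens to 85 mm and grips with 20 to 120 N. Pads are 22 mm wide; open, the fingers measure 114 mm over their backs; the gripper's body (76 mm by 85 mm) begins 54 mm behind the grasp point. The pads swing forward as they close: fully open they stand 13 mm farther back than shut.
Start: joints at [-71.62, 4.979, 10.078, 95.1, 0, 90], TCP at [0.173, -0.522, 0.231] pointing down, gripper open.
Joint ranges: [-179.16, 179.16], [-48.56, 103.87], [-65.8, 70.77], [-126.05, 130.52], [-82.76, 87.17], [-180, 180]. Speed limits (degrees/s): [127.2, 127.2, 147.25, 180, 180, 180].

INTERFACE

Orientations are given as [roll, pitch, yaw] about the fixed x, y, z axes, in that order (R = Rz(yaw) Ry(pitch) Rx(roll)).
In Python, from workcell import bot gives the robot as it stands.
- The arm moves only by the tool send_rows, never from a script. Its argument "targets" is a list of rows, each a list of 5 numbers: the closure, from 0 (fully open) to 1 (shut), then the shift along the world's x, y, z in mm, then the turn about the world's z in degrees. A call has 1 to 10 rows; each row is the pose to reach, as a shift and turn from the pose commanded when the call began; what a row does not reach only later rows make up. A row lasts 1/8 s, in which the tool goes at most 62.5 mm and 10.7 degrees, less where a joint would pass 70% of its speed; a pose out of reach is approached as far as the arm can. A call with a gripper value outside its range is refused whole. The fingers move at their own pace and stop on an object; "squeeze" is the grip in N (left out, the last holds). Time passes only in rows, so rows that repeat a pose let the fingers close. It gives the time, the measured TCP pose, the force and the opening at its end, in the units of the state.
- bot.get_obs(): the state, without advancing time (a new reading comes with each control period).
- bot.camera(name): name is "scene" or "side" or "wrist"; returns a dict with "pixels" (420x560x3 uint8, red, green, blue), "intrinsics" (3x3 intrinsics, pixels), "view" (4x4, takes a point from world to camera coordinates); the wrist camera has in their place "mount" (4x4, takes a point from camera to tool coordinates, whose origin is the TCP and whose axes are the tool frame's). Camera axes: x right, y down, z forward; pixel columns grow to the right and rows downward; lengths in m; the calibration is good to about 2 mm. The wrist camera is an equidistant fisheye: a pixel r from the principal point sees the ray r / f radians off the axis. A picture is of the moment at which its call begins: read the wrist's pose just before it. There is no depth.
- bot.job_done(): hands the job in, once; it reports no verdict.
The state is a dict: "time": time; "q": joint angles; "qd": joint speeds; "joint_efforts": joint torques, N m; "ee_pos": TCP position; "tcp_rot": TCP orientation; "wrist_force": force on the tool from outside, world axes, zero at the start; "torque": the same for the moment, N m; "opening": finger opening in m.
Only numpy, scipy, OpenCV 4.12 (cv2) and the standard library are available. Lean on these libraries where they do the work, as an engineer would, in place of code of your own. Each camera call takes 0.05 s, during which the arm holds its last target.

## Working session

There is one attempt and no reset: what is moved stays moved. The work goes in short steps, Python scripts to look and compute and a tool call to move; the robot and the scene stay as the last step left them, time stands still between calls to the robot, and variables do not carry over. Pictures are saved under pics/ and viewed, and the job is handed in when it is done.

Besides the shell and the picture viewer there is one more tool, called after ">>>" by a JSON object that holds its "method" and its "body". send_rows: Moves the arm, as the interface text tells. Its arguments: {"type":"object","properties":{"targets":{"type":"array","items":{"type":"array","items":{"type":"number"}}},"squeeze":{"type":"number"}},"required":["targets"]}

```bash
mkdir -p pics; ls
cat > h.py <<'E'
import numpy as np, cv2
from workcell import bot
def save(name,fn):
    c=bot.camera(name); cv2.imwrite('pics/'+fn,cv2.cvtColor(c['pixels'],cv2.COLOR_RGB2BGR)); return c
def ray_plane(c,uv,z):
    K=np.array(c['intrinsics']);V=np.array(c['view'])
    d=np.linalg.inv(K)@np.array([uv[0],uv[1],1.]);R=V[:3,:3];t=V[:3,3]
    o=-R.T@t; d=R.T@d
    return o+d*(z-o[2])/d[2]
def proj(c,P):
    K=np.array(c['intrinsics']);V=np.array(c['view'])
    p=V[:3,:3]@np.asarray(P,float)+V[:3,3]; p=K@p; return p[:2]/p[2]
E
python3 - <<'E'
from h import *
import pickle
o=bot.get_obs()
for k in('time','q','ee_pos','tcp_rot','wrist_force','opening'):print(k,o[k])
d={}
for n in('scene','side','wrist'):
    d[n]=save(n,n+'0.png')
    c=d[n]; print(n,np.round(c['intrinsics'],1).tolist(),np.round(c.get('view',c.get('mount')),3).tolist())
pickle.dump(d,open('cam0.pkl','wb'))
E
```

```text
pics
time 0.0
q [-7.16204835e+01  5.01196604e+00  1.00328458e+01  9.51008369e+01
  1.64817881e-04  9.00005915e+01]
ee_pos [ 0.17334306 -0.52170852  0.23056037]
tcp_rot [-1.79999836e+02  7.99570589e-02 -7.16210750e+01]
wrist_force [0.99867814 0.58171838 0.40083001]
opening 0.085474869531635
scene [[392.9, 0.0, 276.1], [0.0, 392.9, 216.0], [0.0, 0.0, 1.0]] [[-0.201, 0.98, 0.006, 0.006], [0.629, 0.134, -0.765, -0.242], [-0.751, -0.15, -0.644, 1.469], [0.0, 0.0, 0.0, 1.0]]
side [[409.3, 0.0, 279.6], [0.0, 409.3, 202.3], [0.0, 0.0, 1.0]] [[-0.931, -0.366, -0.018, 0.411], [-0.209, 0.57, -0.794, 0.082], [0.301, -0.735, -0.607, 1.0], [0.0, 0.0, 0.0, 1.0]]
wrist [[325.2, 0.0, 274.1], [0.0, 325.2, 209.2], [0.0, 0.0, 1.0]] [[1.0, -0.0, 0.0, -0.0], [0.0, 0.954, 0.3, -0.077], [-0.0, -0.3, 0.954, -0.142], [0.0, 0.0, 0.0, 1.0]]
```

View pics/scene0.png

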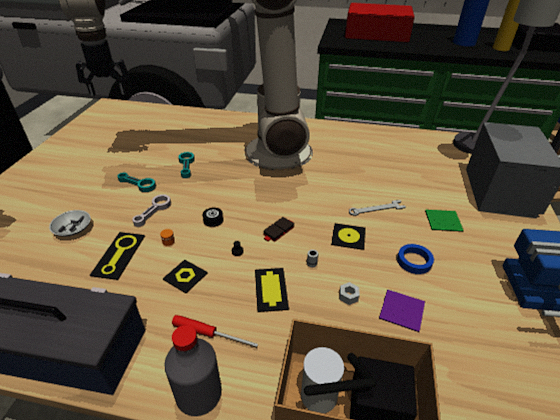

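View pics/side0.png

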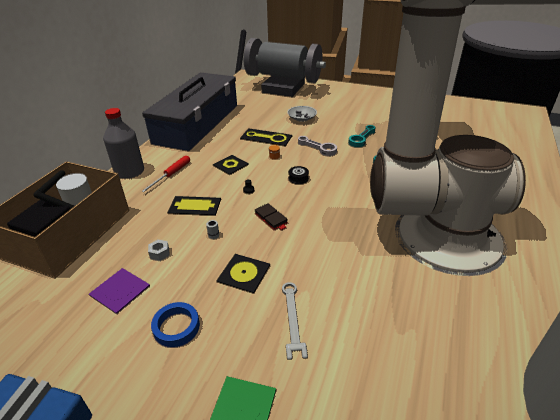

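View pics/wrist0.png

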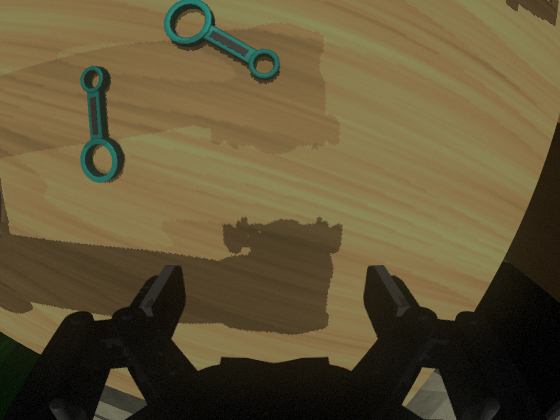

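The scene view shows these candidates:
- **Rod:** silver (152,210). The turquoise ones at (137,182) and (187,164) are look-alikes.
- **Pulley:** black (212,216). The black knob at (237,248) is not it.
- **Brake pad:** (279,229).
- **Nut:** (349,293). The socket is at (312,257) and the tin at (167,237).
- **Pads:** rod (118,255), brake (271,288), pulley (348,236), nut (186,275). The green (444,220) and purple (403,309) pads are look-alikes.

Next I'll enlarge the view and measure.

Run:
```python
from h import *
import pickle
d=pickle.load(open('cam0.pkl','rb'))
S=d['scene'];W=d['side']
pts={'rod':((152,210),(318,145),.01),'brake':((279,229),(271,216),.01),'pulley':((212,216),(299,174),.015),'nut':((349,293),(159,249),.012),
'rodpad':((118,255),(266,137),.006),'brpad':((271,288),(195,205),.006),'pulpad':((348,236),(244,272),.006),'nutpad':((186,275),(231,164),.006),'socket':((312,257),(212,228),.02),'tin':((167,237),(274,152),.017),'knob':((237,248),(249,186),.01)}
for k,(a,b,z) in pts.items():print(k,np.round(ray_plane(S,a,z)[:2],3),np.round(ray_plane(W,b,z)[:2],3))
img=cv2.imread('pics/scene0.png')[150:325,80:440]
cv2.imwrite('pics/crop0.png',cv2.resize(img,None,fx=2.2,fy=2.2,interpolation=cv2.INTER_CUBIC))
```

```text
rod [ 0.432 -0.299] [ 0.426 -0.304]
brake [0.436 0.092] [0.43 0.09]
pulley [ 0.427 -0.111] [ 0.425 -0.113]
nut [0.629 0.302] [0.63  0.297]
rodpad [ 0.622 -0.307] [ 0.611 -0.304]
brpad [0.648 0.114] [0.643 0.113]
pulpad [0.42  0.287] [0.414 0.288]
nutpad [ 0.651 -0.104] [ 0.646 -0.107]
socket [0.536 0.2  ] [0.544 0.195]
tin [ 0.541 -0.202] [ 0.54  -0.202]
knob [ 0.535 -0.004] [ 0.541 -0.013]
```

View pics/crop0.png

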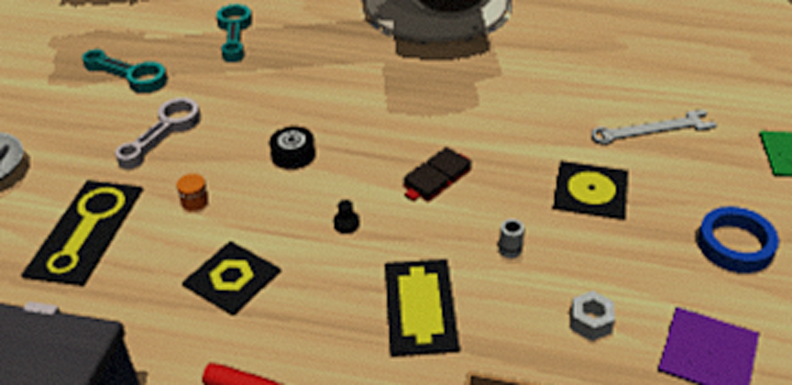

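>>> {"method": "send_rows", "body": {"targets": [[0,55,54,20,0],[0,110,108,20,0],[0,160,160,20,0],[0,215,215,20,0],[0,270,270,20,0],[0,320,320,20,0],[0,327,322,20,0],[0,327,322,20,0]]}}

```text
time: 1.15
ee_pos: [0.5022, -0.1974, 0.2506]
tcp_rot: [180.0, 0.0, -71.4]
wrist_force: [-0.6, -1.3, 0.0]
opening: 0.0853
```

```bash
cat >> h.py <<'E'
from scipy.spatial.transform import Rotation as Rot
def wsnap(fn):
    o=bot.get_obs(); c=save('wrist',fn)
    T=np.eye(4); T[:3,:3]=Rot.from_euler('xyz',o['tcp_rot'],degrees=True).as_matrix(); T[:3,3]=o['ee_pos']
    c['T']=T@np.array(c['mount']); c['obs']=o; 
    import pickle; pickle.dump(c,open('pics/'+fn+'.pkl','wb'))
    print('t',round(o['time'],2),'tcp',np.round(o['ee_pos'],4),np.round(o['tcp_rot'],2),'F',np.round(o['wrist_force'],1),'op',round(o['opening'],4))
    return c
def wload(fn):
    import pickle; return pickle.load(open('pics/'+fn+'.pkl','rb'))
def wray(c,uv,z):
    K=np.array(c['intrinsics']); x=(uv[0]-K[0,2])/K[0,0]; y=(uv[1]-K[1,2])/K[1,1]; r=np.hypot(x,y)
    d=np.array([np.sin(r)*x/r,np.sin(r)*y/r,np.cos(r)]) if r>1e-9 else np.array([0,0,1.])
    d=c['T'][:3,:3]@d; o=c['T'][:3,3]
    return o+d*(z-o[2])/d[2]
def ortho(c,z,x0,x1,y0,y1,mm=1.0):
    """top-down image of plane z, rows=x (descending upward), cols=-y"""
    xs=np.arange(x1,x0,-mm/1000); ys=np.arange(y1,y0,-mm/1000)
    X,Y=np.meshgrid(xs,ys,indexing='ij')
    M=np.linalg.inv(c['T']); P=np.stack([X,Y,np.full_like(X,z)],-1)@M[:3,:3].T+M[:3,3]
    rr=np.hypot(P[...,0],P[...,1]); th=np.arctan2(rr,P[...,2]); K=c['intrinsics']
    u=K[0][0]*th*P[...,0]/rr+K[0][2]; v=K[1][1]*th*P[...,1]/rr+K[1][2]
    return cv2.remap(cv2.cvtColor(c['pixels'],cv2.COLOR_RGB2BGR),u.astype(np.float32),v.astype(np.float32),cv2.INTER_LINEAR)
E
python3 -c "
from h import *
wsnap('w1.png')"
```

```text
t 1.15 tcp [ 0.5022 -0.1974  0.2506] [ 1.7997e+02  4.0000e-02 -7.1440e+01] F [-0.6 -1.3  0. ] op 0.0853
```

View pics/w1.png

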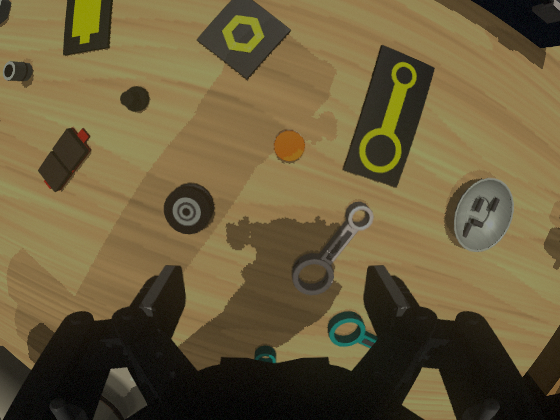

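The wrist view shows the silver rod (big ring 314,271, small ring 359,217), its pad (rings 381,150 and 404,75), the nut pad (243,34), the pulley (190,208) and the tin (289,146). The bystanders are clear. Next I'll measure with masks.

```bash
cat >> h.py <<'E'
def ymask(bgr):
    h=cv2.cvtColor(bgr,cv2.COLOR_BGR2HSV); return cv2.inRange(h,(22,170,90),(38,255,255))
def contour_world(c,cnt,z): return np.array([wray(c,p,z)[:2] for p in cnt.reshape(-1,2).astype(float)])
def rect(P): 
    (cx,cy),(w,h),a=cv2.minAreaRect((P*1000).astype(np.float32)); return np.round([cx,cy,w,h,a],1)
E
python3 - <<'E'
from h import *
c=wload('w1.png'); b=cv2.cvtColor(c['pixels'],cv2.COLOR_RGB2BGR)
cs,hi=cv2.findContours(ymask(b),cv2.RETR_CCOMP,cv2.CHAIN_APPROX_NONE)
for q,h in zip(cs,hi[0]):
    if len(q)<25: continue
    P=contour_world(c,q,.006); (x,y),r=cv2.minEnclosingCircle((P*1000).astype(np.float32))
    print('hole' if h[3]>=0 else 'outer',len(q),q.reshape(-1,2).mean(0).round(),'rect',rect(P),'circ',round(x,1),round(y,1),round(r,1))
# rod ortho
o=ortho(c,.018,.33,.5,-.38,-.22,.25); cv2.imwrite('pics/rod_o.png',cv2.resize(o,None,fx=.9,fy=.9))
o=ortho(c,.022,.38,.48,-.17,-.05,.2); cv2.imwrite('pics/pul_o.png',o)
print(o.shape)
E
```

```text
outer 258 [390. 119.] rect [ 618.1 -314.    55.8  143.4   86.2] circ 618.4 -307.3 72.1
hole 91 [380. 150.] rect [ 574.2 -310.8   40.4   41.6   64.7] circ 574.5 -310.6 21.2
hole 49 [404.  75.] rect [ 674.2 -306.6   22.1   23.6   64.8] circ 673.9 -306.6 12.0
outer 113 [243.  34.] rect [ 652.2 -107.7   47.4   43.4   37.6] circ 652.5 -107.4 24.6
hole 102 [244.  34.] rect [ 653.2 -111.9   31.7   36.6   14.7] circ 652.5 -109.7 20.7
outer 132 [86. 20.] rect [629.2 107.8  66.5  44.4  16.8] circ 628.0 113.8 36.0
(500, 600, 3)
```

View pics/rod_o.png

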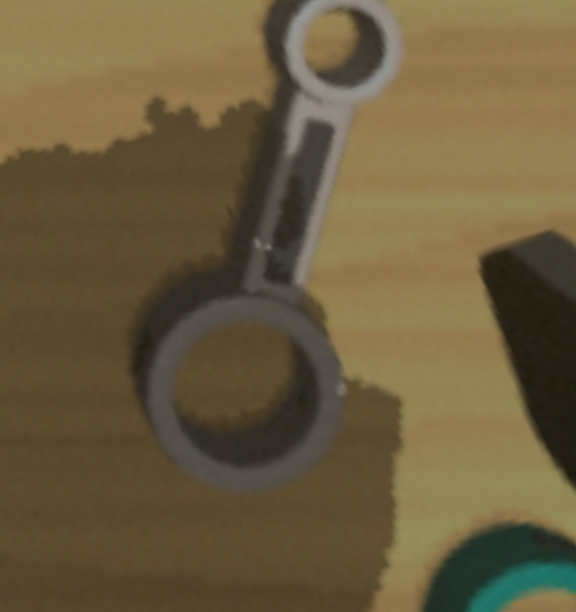

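View pics/pul_o.png

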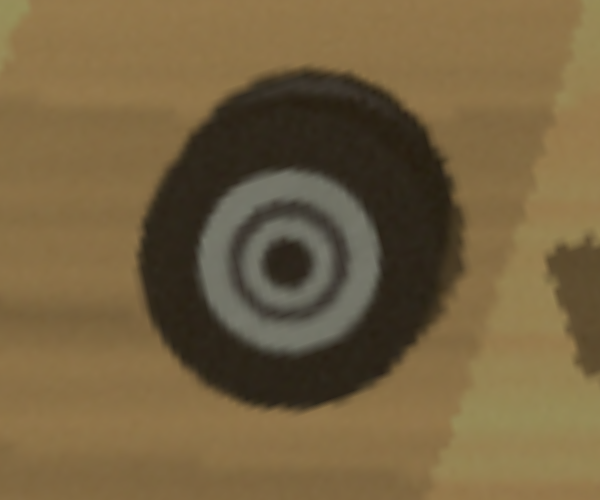

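Run:
```python
from h import *
o=bot.get_obs();print(o['time'],o['q'].round(2),o['ee_pos'].round(4),o['tcp_rot'].round(2),o['qd'].round(2))
c=wload('w1.png')
# pulley ring centre: ortho at .026
o=ortho(c,.026,.38,.48,-.17,-.05,.2); g=cv2.cvtColor(o,cv2.COLOR_BGR2GRAY)
m=cv2.inRange(g,75,255); 
m2=np.zeros_like(m);
cs,_=cv2.findContours(m,cv2.RETR_CCOMP,cv2.CHAIN_APPROX_NONE)
for q in cs:
    a=cv2.contourArea(q)
    if a>500:
        (u,v),r=cv2.minEnclosingCircle(q); print('x',.48-v*.0002,'y',-.05-u*.0002,'r mm',r*.2)
```

```text
1.2 [-2.1380e+01  4.1300e+00  1.1310e+01  9.7230e+01  6.0000e-02  1.4004e+02] [ 0.5031 -0.1967  0.2504] [ 1.800e+02  7.000e-02 -7.142e+01] [-3.32 -1.2  -1.45 -0.18 -0.49 -3.86]
x 0.42888720397949215 y -0.10833743896484375 r mm 9.646578216552735
x 0.42902939147949215 y -0.10822300415039063 r mm 5.2708580017089846
x 0.42948392639160154 y -0.1083285888671875 r mm 18.16102294921875
x 0.429469970703125 y -0.10822362670898439 r mm 12.075267791748047
x 0.4301 y -0.1099 r mm 77.96167602539063
x 0.43389999999999995 y -0.1099 r mm 34.283837890625
```

>>> {"method": "send_rows", "body": {"targets": [[0,-30,-50,0,-10],[0,-60,-102,0,-20],[0,-60,-102,-60,-30],[0,-60,-102,-110,-34.4],[0,-60,-102,-150,-34.4],[0,-60,-102,-150,-34.4],[0,-60,-102,-150,-34.4]]}}

```text
time: 2.08
ee_pos: [0.4409, -0.3024, 0.1031]
tcp_rot: [-179.9, -0.0, -106.0]
wrist_force: [-0.8, -0.2, 0.5]
opening: 0.0855
```

```bash
python3 -c "
from h import *
wsnap('w2.png')"
```

```text
t 2.08 tcp [ 0.4409 -0.3024  0.1031] [-1.7990e+02 -3.0000e-02 -1.0602e+02] F [-0.8 -0.2  0.5] op 0.0855
```

View pics/w2.png

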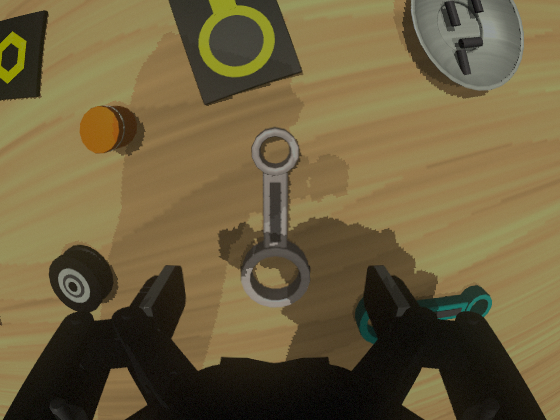

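The rod is vertical in the view at u=275, so it lines up with the tool. I'll check its position once more here.

Run:
```python
from h import *
c=wload('w2.png')
o=ortho(c,.020,.35,.52,-.38,-.22,.25); cv2.imwrite('pics/rod_o2.png',cv2.resize(o,None,fx=.8,fy=.8))
```

```text
(no output)
```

View pics/rod_o2.png

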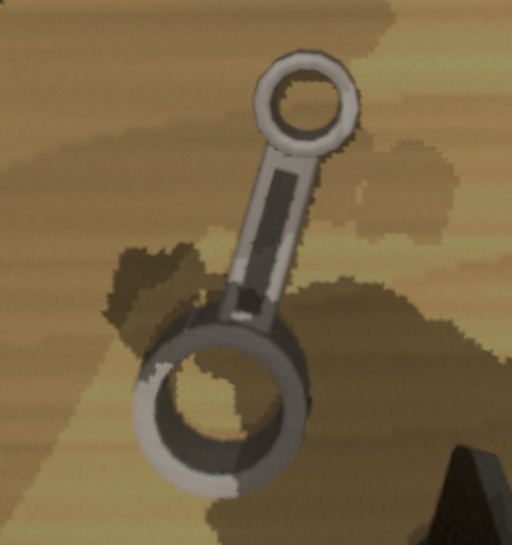

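>>> {"method": "send_rows", "body": {"targets": [[0,0,0,-50,0],[0,0,0,-85,0],[0,0,0,-96,0],[0,0,0,-96,0],[0.5,0,0,-96,0],[1,0,0,-96,0],[1,0,0,-96,0],[1,0,0,-96,0],[1,0,0,-96,0],[1,0,0,-96,0]], "squeeze": 60}}

```text
time: 3.38
ee_pos: [0.4407, -0.3021, 0.0059]
tcp_rot: [-179.9, -0.0, -106.0]
wrist_force: [-1.1, 0.9, 6.1]
opening: 0.016
```

>>> {"method": "send_rows", "body": {"targets": [[1,0,0,40,0],[1,0,0,80,0],[1,50,-2,80,5],[1,100,-4,80,10],[1,150,-6,80,18],[1,184,-6.5,80,18],[1,184,-6.5,80,18],[1,184,-6.5,80,18]]}}

```text
time: 4.38
ee_pos: [0.6237, -0.3082, 0.0842]
tcp_rot: [179.9, 0.1, -88.0]
wrist_force: [-0.5, -0.2, -3.0]
opening: 0.016
```

```bash
python3 -c "
from h import *
c=wsnap('w3.png')"
```

```text
t 4.38 tcp [ 0.6237 -0.3082  0.0842] [ 1.7989e+02  5.0000e-02 -8.8020e+01] F [-0.5 -0.2 -3. ] op 0.016
```

View pics/w3.png

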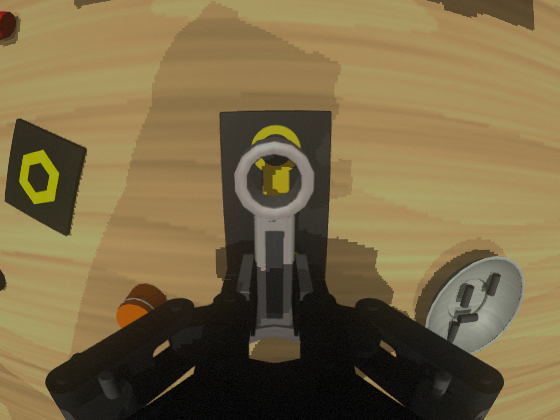

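Run:
```python
from h import *
c=wload('w3.png')
for uv in ((235,180),(314,180),(274,141),(274,220),(274.5,180)): print(wray(c,uv,.0983).round(4))
print(bot.get_obs()['ee_pos'])
m=ymask(cv2.cvtColor(c['pixels'],cv2.COLOR_RGB2BGR)); ys,xs=np.nonzero(m[100:140,240:310]); 
i=ys.argmin();print(xs.min()+240,xs.max()+240,wray(c,(275,124),.006))
# side view check
save('side','side3.png')
im=cv2.imread('pics/side3.png')[60:220,180:420]; cv2.imwrite('pics/side3c.png',cv2.resize(im,None,fx=3,fy=3,interpolation=2))
```

```text
[ 0.6725 -0.2902  0.0983]
[ 0.6737 -0.3221  0.0983]
[ 0.6887 -0.3054  0.0983]
[ 0.656  -0.3065  0.0983]
[ 0.673  -0.3061  0.0983]
[ 0.62354255 -0.30836181  0.08475114]
253 297 [ 0.69138075 -0.30586409  0.006     ]
```

View pics/side3c.png

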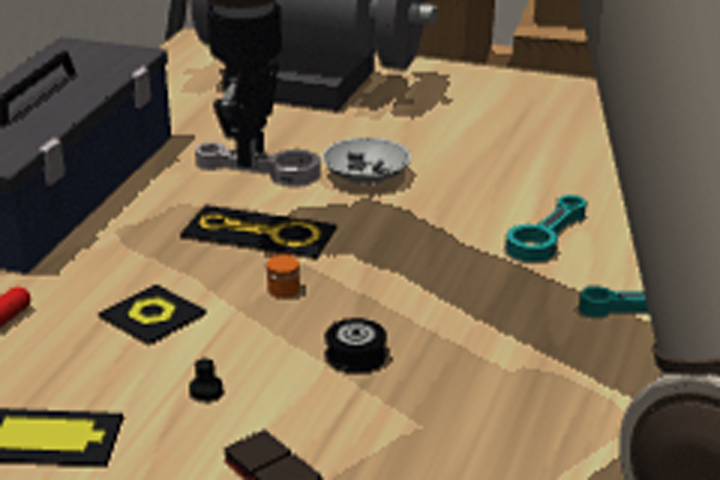

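>>> {"method": "send_rows", "body": {"targets": [[1,1.3,-0.3,-35,0],[1,1.3,-0.3,-60,0],[1,1.3,-0.3,-70,0],[1,1.3,-0.3,-72,0],[1,1.3,-0.3,-72,0],[1,1.3,-0.3,-72,0]]}}

```text
time: 5.22
ee_pos: [0.6263, -0.309, 0.0146]
tcp_rot: [-179.9, -0.0, -88.0]
wrist_force: [0.9, -0.7, -2.9]
opening: 0.0161
```

>>> {"method": "send_rows", "body": {"targets": [[1,-1.2,0.3,-1.5,0],[1,-1.2,0.3,-2.5,0],[1,-1.2,0.3,-2.5,0]]}}

```text
time: 5.6
ee_pos: [0.6247, -0.3085, 0.012]
tcp_rot: [-179.9, -0.0, -88.0]
wrist_force: [-3.7, 1.5, 5.9]
opening: 0.0162
```

>>> {"method": "send_rows", "body": {"targets": [[0.6,0,0,0,0],[0.6,0,0,0,0],[0.6,0,0,0,0],[0.6,0,0,30,0],[0.6,0,0,80,0],[0,-40,0,140,0],[0,-80,0,180,0],[0,-80,0,180,0]]}}

```text
time: 6.6
ee_pos: [0.5439, -0.3094, 0.1962]
tcp_rot: [-179.7, -0.2, -88.1]
wrist_force: [0.9, 0.3, 0.4]
opening: 0.0848
```

```bash
python3 -c "
from h import *
c=wsnap('w4.png')
o=ortho(c,.026,.53,.70,-.36,-.26,.25);cv2.imwrite('pics/rp.png',o)"
```

```text
t 6.6 tcp [ 0.5439 -0.3094  0.1962] [-179.65   -0.22  -88.1 ] F [0.9 0.3 0.4] op 0.0848
```

View pics/w4.png

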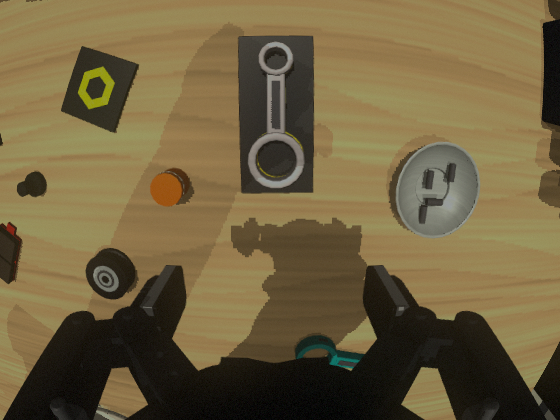

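View pics/rp.png

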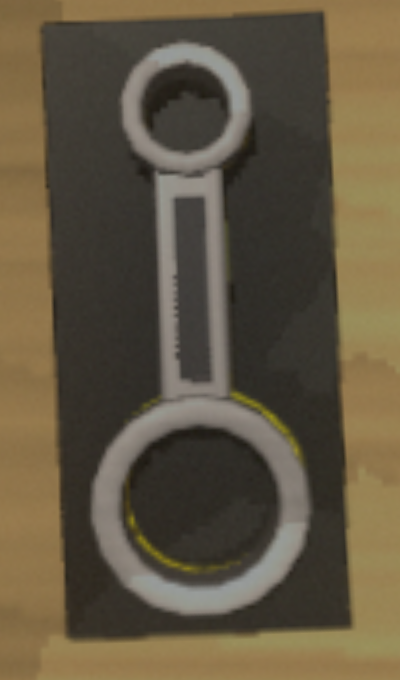

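The rod's rings measure (574,-310) and (673.3,-306.5), within about 1 mm of its silhouette. I'm moving to look at the right half.

>>> {"method": "send_rows", "body": {"targets": [[0,-5,50,50,10],[0,-10,110,50,20],[0,-15,170,50,30],[0,-20,230,50,40],[0,-25,290,50,48],[0,-30,350,50,48],[0,-35,410,50,48],[0,-35,460,50,48],[0,-35,460,50,48],[0,-35,460,50,48]]}}

```text
time: 7.9
ee_pos: [0.5096, 0.1517, 0.2395]
tcp_rot: [179.9, 0.0, -40.0]
wrist_force: [-0.6, -0.3, -0.8]
opening: 0.0853
```

```bash
python3 -c "
from h import *
c=wsnap('w5.png')
print(bot.get_obs()['q'].round(1))
b=cv2.cvtColor(c['pixels'],cv2.COLOR_RGB2BGR)
cs,hi=cv2.findContours(ymask(b),cv2.RETR_CCOMP,cv2.CHAIN_APPROX_NONE)
for q,h in zip(cs,hi[0]):
    if len(q)<25: continue
    P=contour_world(c,q,.006); (x,y),r=cv2.minEnclosingCircle((P*1000).astype(np.float32))
    M=cv2.moments((P*1000).astype(np.float32).reshape(-1,1,2)); print('hole' if h[3]>=0 else 'outer',len(q),q.reshape(-1,2).mean(0).round(),'rect',rect(P),'circ',round(x,1),round(y,1),round(r,1),'centroid',round(M['m10']/M['m00'],1),round(M['m01']/M['m00'],1))
"
```

```text
t 7.9 tcp [0.5096 0.1517 0.2395] [ 1.799e+02  5.000e-02 -3.997e+01] F [-0.6 -0.3 -0.8] op 0.0853
[ 16.5   2.7   8.6  96.   -0.  146.6]
outer 78 [464. 252.] rect [ 652.7 -107.3   48.7   44.9   38.8] circ 652.1 -107.4 25.1 centroid 652.7 -107.3
hole 43 [464. 252.] rect [ 652.3 -107.    25.2   27.4   12.3] circ 652.4 -107.3 14.0 centroid 652.6 -107.3
outer 131 [145. 141.] rect [418.  287.8  59.2  59.5  45.8] circ 418.2 288.2 30.2 centroid 418.2 288.3
outer 195 [384. 128.] rect [649.2 113.8 107.8  44.4  16.5] circ 649.5 112.9 54.1 centroid 649.1 113.7
```

View pics/w5.png

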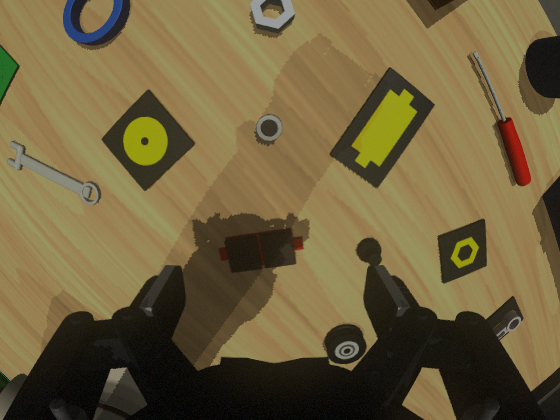

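Run:
```python
from h import *
c=wload('w5.png')
a=ortho(c,.017,.36,.50,.02,.16,.25);cv2.imwrite('pics/br_o.png',a)
h=cv2.cvtColor(a,cv2.COLOR_BGR2HSV)
c1=wload('w1.png')
a=ortho(c,.024,.57,.69,.24,.36,.25);cv2.imwrite('pics/nut_o.png',a)
```

```text
(no output)
```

View pics/br_o.png

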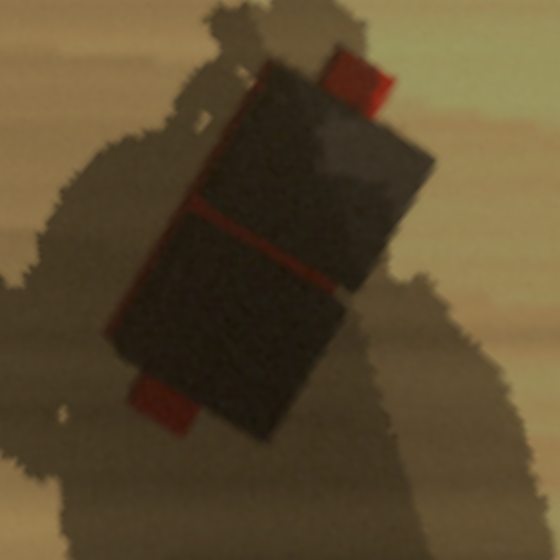

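View pics/nut_o.png

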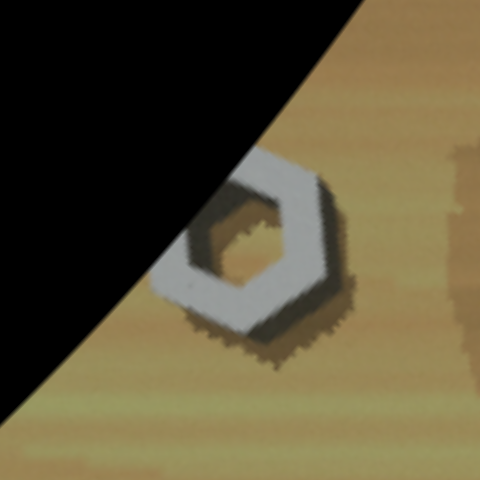

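The right half shows the brake-pad silhouette at (649.2,113.7) mm lying along 16.5°, and the pulley disc at (418.1,288.2). The brake pad is at about (437.7,92.5) along -30.7°, the nut is near (275,12) px, and the socket is at (268,127). I'm heading for the brake pad.

>>> {"method": "send_rows", "body": {"targets": [[0,-20,-15,0,10],[0,-40,-30,0,20],[0,-60,-45,0,30],[0,-72,-59,-20,40],[0,-72,-59,-40,50],[0,-72,-59,-60,60],[0,-72,-59,-80,70],[0,-72,-59,-100,80],[0,-72,-59,-120,90],[0,-72,-59,-130,99.3]]}}

```text
time: 9.2
ee_pos: [0.4372, 0.0913, 0.1095]
tcp_rot: [-179.9, 0.1, 59.5]
wrist_force: [0.4, -0.1, 0.3]
opening: 0.0852
```

>>> {"method": "send_rows", "body": {"targets": [[0,0,0,0,0],[0,0,0,0,0]]}}

```text
time: 9.45
ee_pos: [0.4378, 0.092, 0.1113]
tcp_rot: [180.0, -0.0, 59.0]
wrist_force: [-0.0, -0.9, 0.7]
opening: 0.0856
```

```bash
python3 -c "
from h import *
c=wsnap('w6.png')
a=ortho(c,.017,.36,.52,.02,.18,.25);cv2.imwrite('pics/br_o2.png',a)
"
```

```text
t 9.45 tcp [0.4378 0.092  0.1113] [ 1.7997e+02 -2.0000e-02  5.9010e+01] F [-0.  -0.9  0.7] op 0.0856
```

View pics/w6.png

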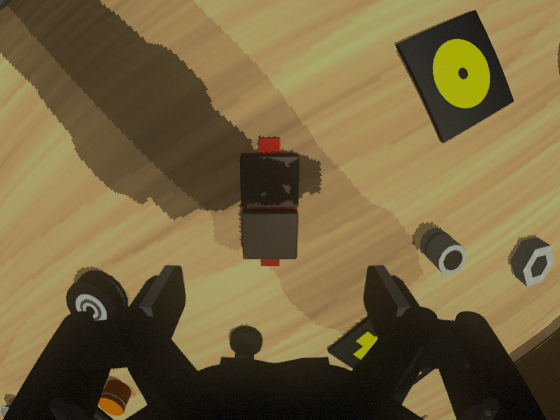

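View pics/br_o2.png

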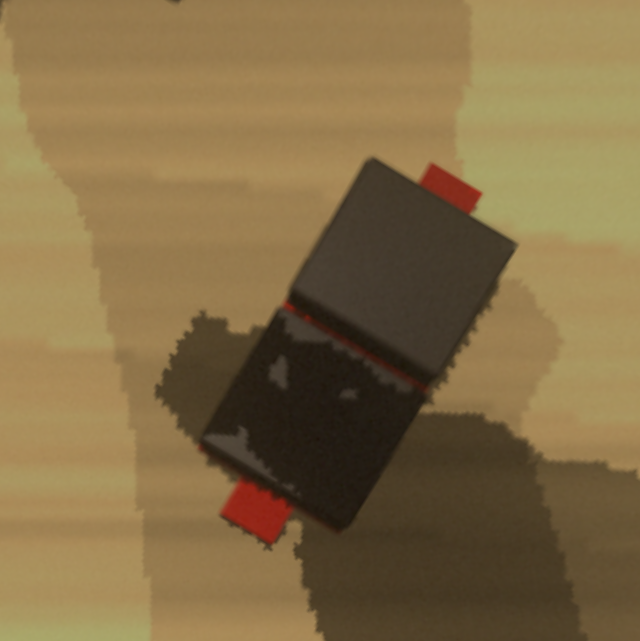

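>>> {"method": "send_rows", "body": {"targets": [[0,-1.8,-0.7,-50,0],[0,-1.8,-0.7,-90,0],[0,-1.8,-0.7,-107,0],[0,-1.8,-0.7,-109,0],[0.3,-1.8,-0.7,-109,0],[1,-1.8,-0.7,-109,0],[1,-1.8,-0.7,-109,0],[1,-1.8,-0.7,-109,0],[1,-1.8,-0.7,-109,0]], "squeeze": 60}}

```text
time: 10.62
ee_pos: [0.4367, 0.092, 0.0034]
tcp_rot: [179.9, -0.1, 59.3]
wrist_force: [-1.8, -0.4, 7.4]
opening: 0.0425
```

>>> {"method": "send_rows", "body": {"targets": [[1,0,0,40,0],[1,0,0,80,0],[1,50,5,80,10],[1,100,10,80,20],[1,150,15,80,30],[1,190,20,80,40],[1,211,20.5,80,47.2],[1,211,20.5,80,47.2],[1,211,20.5,80,47.2]]}}

```text
time: 11.75
ee_pos: [0.6461, 0.1123, 0.0817]
tcp_rot: [-180.0, -0.0, 106.3]
wrist_force: [-0.0, 0.9, -1.6]
opening: 0.0425
```

```bash
python3 -c "
from h import *
c=wsnap('w7.png')
s=save('side','side7.png'); s=save('scene','scene7.png')
a=cv2.imread('pics/side7.png')[130:270,120:360];b=cv2.imread('pics/scene7.png')[180:320,160:400]
cv2.imwrite('pics/v7.png',cv2.resize(np.vstack([a,b]),None,fx=2.1,fy=2.1,interpolation=2))
"
```

```text
t 11.75 tcp [0.6461 0.1123 0.0817] [-1.7996e+02 -1.0000e-02  1.0635e+02] F [-0.   0.9 -1.6] op 0.0425
```

View pics/w7.png

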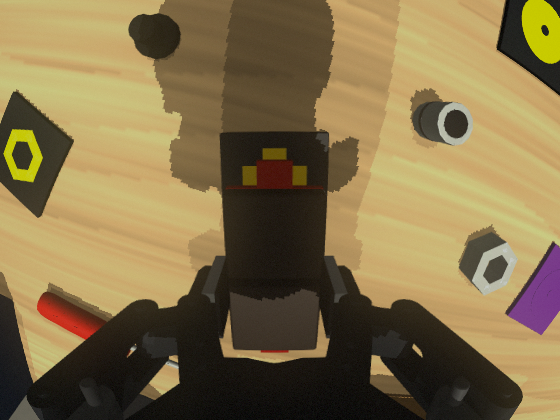

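View pics/v7.png

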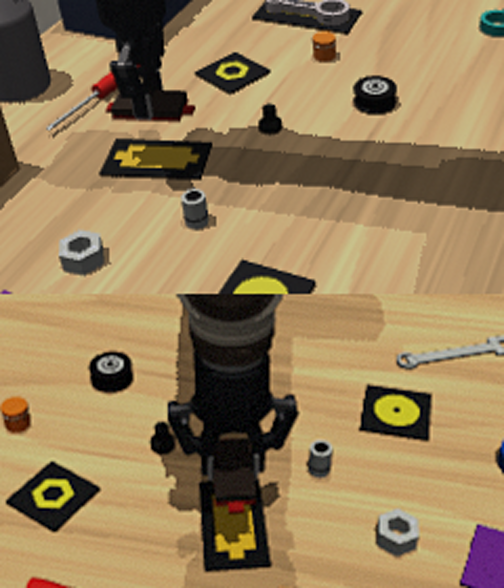

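Run:
```python
from h import *
c=wload('w7.png')
b=cv2.cvtColor(c['pixels'],cv2.COLOR_RGB2BGR);cv2.imwrite('pics/z7.png',cv2.resize(b[120:290,200:350],None,fx=4.5,fy=3.5,interpolation=2))
cen=np.array([.6492,.1137]);ang=np.radians(16.5);R=np.array([[np.cos(ang),np.sin(ang)],[-np.sin(ang),np.cos(ang)]])
f=lambda uv,z:(R@(wray(c,uv,z)[:2]-cen)*1000).round(1)
print('part ear end L,R (z.083):',f((257,160),.0833),f((293,160),.0833))
print('sil ear end L,R:',f((263,148),.006),f((287,148),.006))
print('sil body end:',f((242,166),.006),f((307,166),.006))
```

```text
part ear end L,R (z.083): [-57.9  -7.4] [-57.8   8.3]
sil ear end L,R: [-54.1  -7.4] [-54.1   8.7]
sil body end: [-41.9 -21.8] [-41.8  22.4]
```

View pics/z7.png

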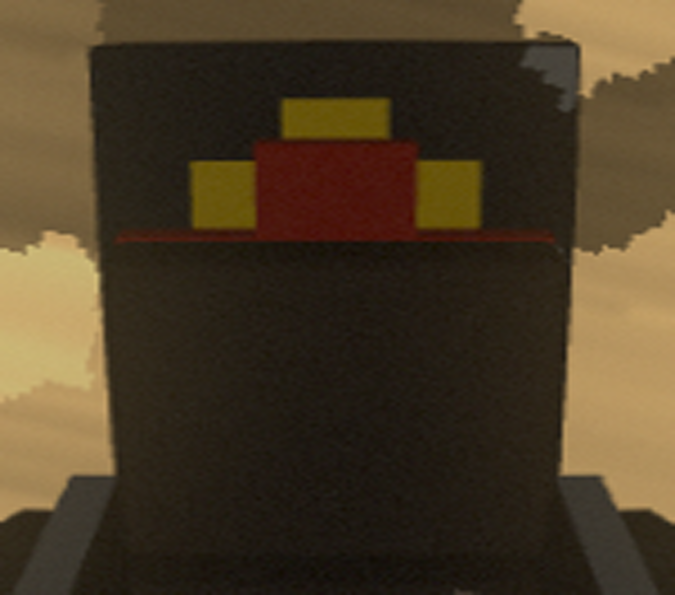

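>>> {"method": "send_rows", "body": {"targets": [[1,2.0,0.7,-30,0.2],[1,2.0,0.7,-55,0.2],[1,2.0,0.7,-68,0.2],[1,2.0,0.7,-69,0.2],[1,2.0,0.7,-69,0.2],[1,2.0,0.7,-69,0.2]]}}

```text
time: 12.65
ee_pos: [0.6493, 0.1132, 0.014]
tcp_rot: [179.9, 0.0, 106.7]
wrist_force: [0.4, 0.4, -1.4]
opening: 0.042
```

>>> {"method": "send_rows", "body": {"targets": [[1,0,0,-2,0],[1,0,0,-4,0],[1,0,0,-4.5,0],[1,0,0,-4.5,0]]}}

```text
time: 13.15
ee_pos: [0.649, 0.1131, 0.0095]
tcp_rot: [179.9, 0.0, 106.7]
wrist_force: [-3.3, -0.7, 4.8]
opening: 0.0422
```

>>> {"method": "send_rows", "body": {"targets": [[0.2,0,0,0,0],[0.2,0,0,0,0],[0.2,0,0,0,0],[0.2,0,0,40,0],[0,0,0,90,0],[0,-30,-20,130,-10],[0,-60,-60,170,-20],[0,-60,-60,180,-30],[0,-60,-60,180,-30]]}}

```text
time: 14.28
ee_pos: [0.5891, 0.0528, 0.1895]
tcp_rot: [179.9, -0.0, 76.7]
wrist_force: [0.7, 0.1, -0.6]
opening: 0.085
```

```bash
python3 -c "
from h import *
c=wsnap('w8.png')
print(bot.get_obs()['q'].round(1))
a=ortho(c,.023,.57,.72,.04,.18,.25);cv2.imwrite('pics/br_o3.png',a)
"
```

```text
t 14.28 tcp [0.5891 0.0528 0.1895] [ 1.7987e+02 -5.0000e-02  7.6710e+01] F [ 0.7  0.1 -0.6] op 0.085
[ 5.1 10.  10.8 90.8  0.  18.3]
```

View pics/w8.png

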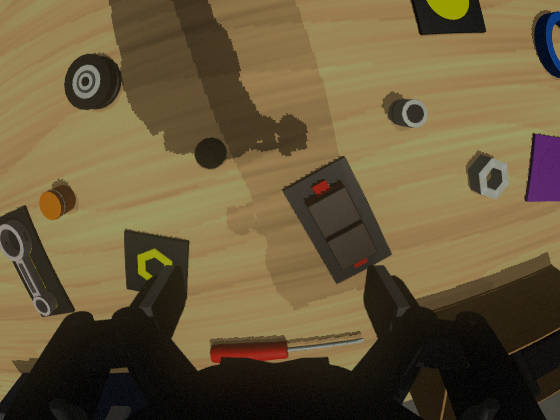

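View pics/br_o3.png

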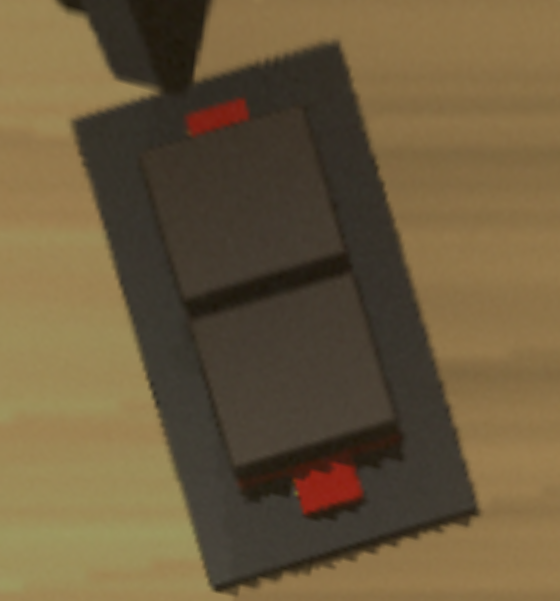

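No yellow shows around the brake pad. Next I'll re-measure the pulley and nut and check the clearance to the wrench.

Run:
```python
from h import *
c=wload('w8.png')
print('pulley',wray(c,(86,81),.026),'wrench w5',[wray(wload('w5.png'),p,.004)[:2].round(3) for p in((90,192),(102,192),(15,150))])
a=ortho(c,.026,.38,.48,-.17,-.05,.2);b=ortho(c,.024,.57,.69,.24,.36,.25)
cv2.imwrite('pics/pn.png',np.hstack([a[:480],b]))
```

```text
pulley [ 0.42951703 -0.10782568  0.026     ] wrench w5 [array([0.309, 0.297]), array([0.324, 0.284]), array([0.248, 0.436])]
```

View pics/pn.png

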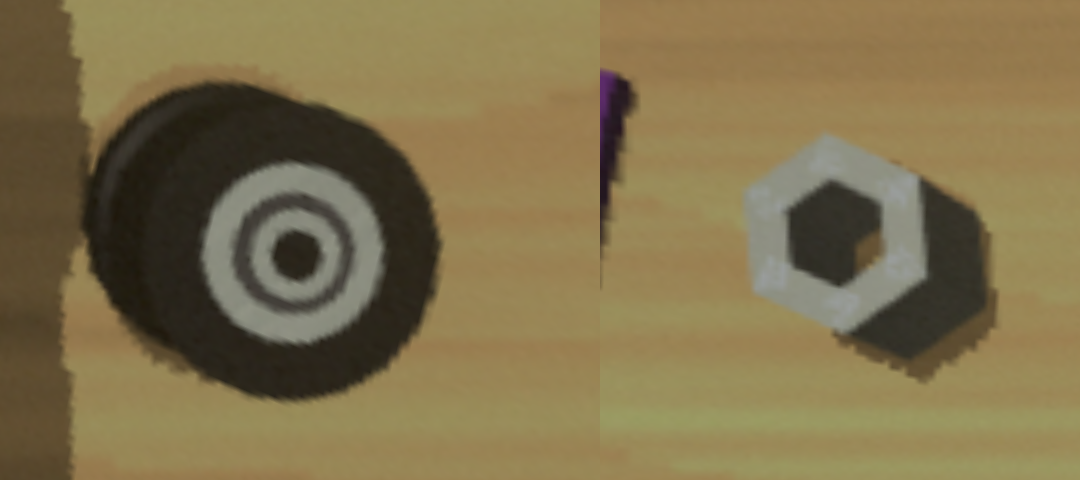

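The pulley is at (429.3,-108.6) in both views. The nut is at (631.7,300.7) with a corner at about 5°. I'm going for the pulley.

>>> {"method": "send_rows", "body": {"targets": [[0,-40,-40,0,0],[0,-80,-80,0,0],[0,-120,-120,0,0],[0,-160,-161.4,-40,0],[0,-160,-161.4,-90,0],[0,-160,-161.4,-90,0],[0,-160,-161.4,-90,0]]}}

```text
time: 15.2
ee_pos: [0.4297, -0.108, 0.0996]
tcp_rot: [180.0, -0.0, 76.8]
wrist_force: [0.1, -0.4, 0.4]
opening: 0.0854
```

```bash
python3 -c "
from h import *
c=wsnap('w9.png')
a=ortho(c,.026,.38,.48,-.17,-.05,.2);cv2.imwrite('pics/p9.png',a)
"
```

```text
t 15.2 tcp [ 0.4297 -0.108   0.0996] [ 1.7996e+02 -1.0000e-02  7.6820e+01] F [ 0.1 -0.4  0.4] op 0.0854
```

View pics/p9.png

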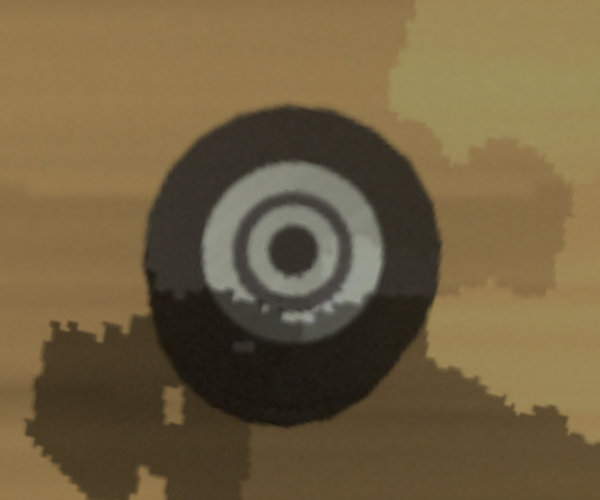

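>>> {"method": "send_rows", "body": {"targets": [[0,0,-0.4,-50,0],[0,0,-0.4,-85,0],[0,0,-0.4,-100,0],[0,0,-0.4,-101,0],[0,0,-0.4,-101,0]]}}

```text
time: 15.88
ee_pos: [0.43, -0.1089, -0.001]
tcp_rot: [179.9, 0.0, 76.7]
wrist_force: [0.2, -0.1, -0.3]
opening: 0.0853
```

>>> {"method": "send_rows", "body": {"targets": [[0.3,0,0,0,0],[0.6,0,0,0,0],[1,0,0,0,0],[1,0,0,0,0],[1,0,0,0,0]], "squeeze": 60}}

```text
time: 16.5
ee_pos: [0.4294, -0.109, -0.0011]
tcp_rot: [179.9, 0.0, 76.7]
wrist_force: [-3.2, 1.0, 9.6]
opening: 0.0573
```

>>> {"method": "send_rows", "body": {"targets": [[1,0,0,45,0],[1,0,20,85,0],[1,-2,75,85,0],[1,-4,130,85,0],[1,-6,185,85,0],[1,-8,240,85,0],[1,-10,295,85,0],[1,-11.5,350,85,0],[1,-11.5,397,85,0],[1,-11.5,397,85,0]]}}

```text
time: 17.75
ee_pos: [0.4168, 0.2908, 0.0821]
tcp_rot: [-180.0, -0.0, 76.9]
wrist_force: [0.1, -0.5, -1.7]
opening: 0.0574
```

>>> {"method": "send_rows", "body": {"targets": [[1,0,0,0,0],[1,0,0,0,0]]}}

```text
time: 18.0
ee_pos: [0.4173, 0.2873, 0.0824]
tcp_rot: [180.0, 0.0, 76.6]
wrist_force: [0.2, 1.1, -1.4]
opening: 0.0575
```

```bash
python3 -c "
from h import *
c=wsnap('w10.png')
print(wray(c,(274,209),.1))
"
```

```text
t 18.0 tcp [0.4173 0.2873 0.0824] [1.800e+02 1.000e-02 7.661e+01] F [ 0.2  1.1 -1.4] op 0.0575
[0.3810951  0.29653905 0.1       ]
```

View pics/w10.png

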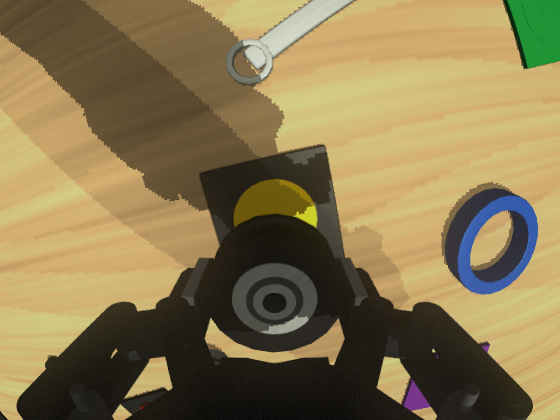

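Run:
```python
from h import *
from scipy.optimize import least_squares
c=wload('w10.png')
print('bearing',wray(c,(274.5,299),.1095).round(4))
b=cv2.cvtColor(c['pixels'],cv2.COLOR_RGB2BGR)
h=cv2.cvtColor(b,cv2.COLOR_BGR2HSV);m=cv2.inRange(h,(20,130,60),(38,255,255))
m[:,:225]=0;m[:,325:]=0;m[:170]=0;m[240:]=0
pts=[]
for u in range(236,316,2):
    v=np.nonzero(m[:,u])[0]
    if len(v): pts.append(wray(c,(u,v.min()-.5),.006)[:2])
P=np.array(pts);f=lambda p:np.hypot(P[:,0]-p[0],P[:,1]-p[1])-.030
r=least_squares(f,[.418,.288],loss='soft_l1',f_scale=.001);print('disc',r.x.round(4),np.abs(r.fun).max(),len(P))
```

```text
bearing [0.4165 0.2883 0.1095]
disc [0.4177 0.2887] 0.00046241377994241106 40
```

>>> {"method": "send_rows", "body": {"targets": [[1,0.9,0.5,-35,0],[1,0.9,0.5,-60,0],[1,0.9,0.5,-72,0],[1,0.9,0.5,-74,0],[1,0.9,0.5,-74,0],[1,0.9,0.5,-74,0]]}}

```text
time: 18.8
ee_pos: [0.4187, 0.2891, 0.0093]
tcp_rot: [179.9, -0.1, 76.7]
wrist_force: [0.6, 0.2, -1.9]
opening: 0.0571
```

>>> {"method": "send_rows", "body": {"targets": [[1,-0.3,-0.7,-2,0],[1,-0.3,-0.7,-4,0],[1,-0.3,-0.7,-4.5,0],[1,-0.3,-0.7,-4.5,0]]}}

```text
time: 19.3
ee_pos: [0.418, 0.2881, 0.005]
tcp_rot: [180.0, -0.0, 76.7]
wrist_force: [-3.7, -3.1, 10.2]
opening: 0.0577
```

>>> {"method": "send_rows", "body": {"targets": [[0,0,0,0,0],[0,0,0,0,0],[0,0,0,0,0],[0,0,0,40,0],[0,20,0,90,0],[0,70,0,150,-10],[0,120,0,190,-20],[0,170,0,190,-30],[0,170,0,190,-42],[0,170,0,190,-42]]}}

```text
time: 20.55
ee_pos: [0.5882, 0.2879, 0.1926]
tcp_rot: [-180.0, 0.1, 34.7]
wrist_force: [0.2, -0.3, -1.0]
opening: 0.085
```

Run:
```python
from h import *
c=wsnap('w11.png')
a=ortho(c,.032,.36,.48,.23,.35,.25);b=ortho(c,.024,.56,.72,.22,.40,.3)
cv2.imwrite('pics/pp.png',np.hstack([a[:480],cv2.copyMakeBorder(b,0,max(0,480-b.shape[0]),0,0,0)[:480]]))
print(a.shape,b.shape)
for f in('w1.png','w4.png','w5.png','w3.png','w7.png'):
    c=wload(f);b=cv2.cvtColor(c['pixels'],cv2.COLOR_RGB2BGR)
    cs,_=cv2.findContours(ymask(b),cv2.RETR_EXTERNAL,cv2.CHAIN_APPROX_NONE)
    for q in cs:
        if len(q)<50: continue
        P=contour_world(c,q,.006)*1000; ctr=P.mean(0)
        M=cv2.moments(P.astype(np.float32).reshape(-1,1,2)); ctr=np.array([M['m10'],M['m01']])/M['m00']
        if np.hypot(*(ctr-[652,-107]))<10:
            d=P-ctr;r=np.hypot(*d.T);t=np.arctan2(d[:,1],d[:,0])
            k=np.sum((r-r.mean())*np.exp(6j*t)); print(f,ctr.round(1),'corner deg mod60',round(np.degrees(np.angle(k))/6,1),r.min().round(1),r.max().round(1))
```

```text
t 20.55 tcp [0.5882 0.2879 0.1926] [-1.7998e+02  9.0000e-02  3.4660e+01] F [ 0.2 -0.3 -1. ] op 0.085
(480, 480, 3) (534, 601, 3)
w1.png [ 652.7 -107.7] corner deg mod60 -22.1 19.1 24.9
w4.png [ 652.7 -107.5] corner deg mod60 -22.2 20.9 25.2
w5.png [ 652.7 -107.3] corner deg mod60 -21.5 20.8 25.6
w3.png [ 652.7 -107.6] corner deg mod60 -22.5 21.1 25.1
w7.png [ 652.5 -107.2] corner deg mod60 -22.1 21.2 25.4
```

View pics/w11.png

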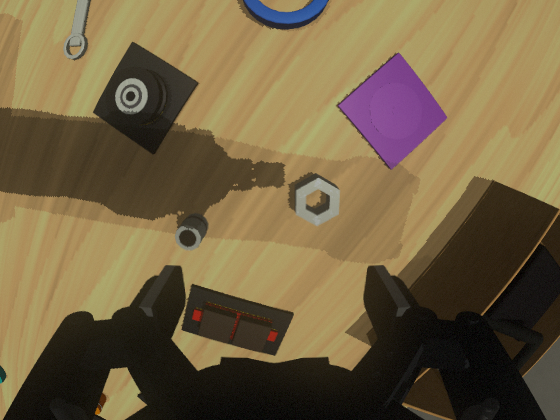

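View pics/pp.png

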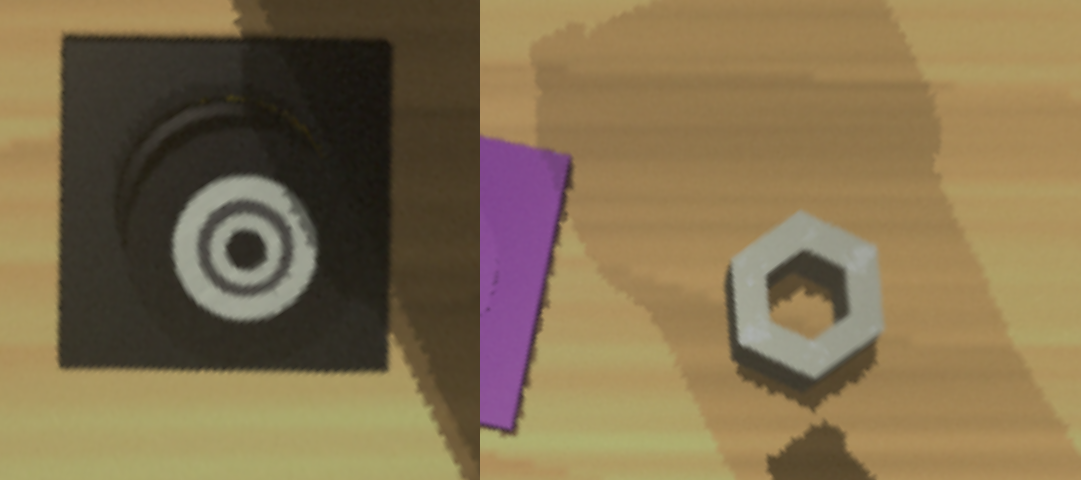

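Run:
```python
from h import *
c=wload('w11.png')
for z in(0,.05,.08,.1):
    print(z,[wray(c,p,z)[:2].round(3).tolist() for p in((350,328),(485,178),(558,208),(440,300))])
a=cv2.imread('pics/side0.png')[140:320,0:260];b=cv2.imread('pics/scene0.png')[270:420,260:450]
cv2.imwrite('pics/box.png',np.vstack([cv2.resize(a,(780,540),interpolation=2)]))
cv2.imwrite('pics/box2.png',cv2.resize(b,None,fx=4,fy=4,interpolation=2))
```

```text
0 [[0.78, 0.187], [0.794, 0.444], [0.947, 0.503], [0.862, 0.286]]
0.05 [[0.745, 0.212], [0.757, 0.43], [0.887, 0.481], [0.815, 0.296]]
0.08 [[0.724, 0.226], [0.734, 0.422], [0.851, 0.467], [0.787, 0.302]]
0.1 [[0.71, 0.236], [0.719, 0.416], [0.827, 0.458], [0.768, 0.306]]
```

View pics/box.png

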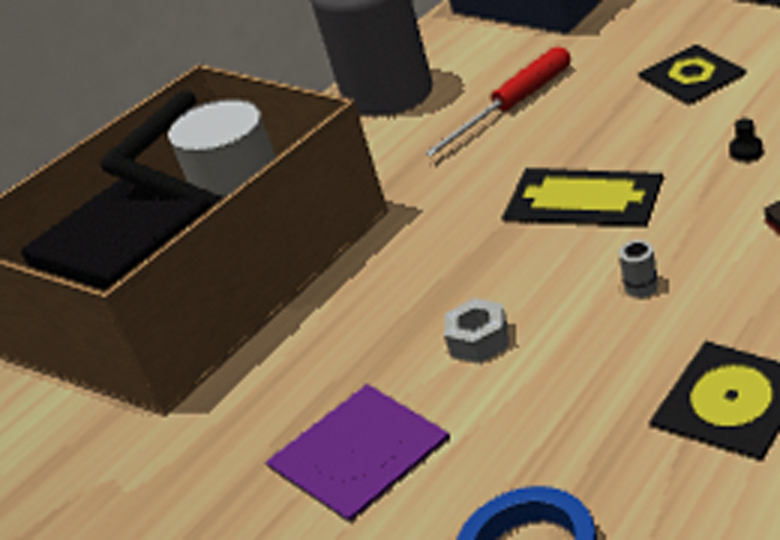

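View pics/box2.png

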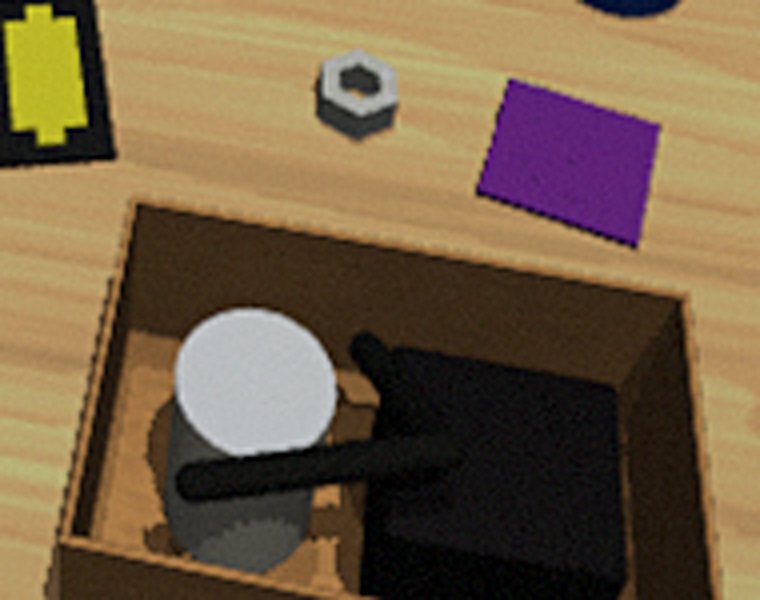

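Run:
```python
from h import *
import pickle
d=pickle.load(open('cam0.pkl','rb'));W=d['side'];S=d['scene']
print([ray_plane(W,p,0)[:2].round(3) for p in((55,277),(129,210))])
for z in(.08,.1,.12):print(z,[ray_plane(W,p,z)[:2].round(3).tolist() for p in((35,238),(117,174))],[ray_plane(S,p,z)[:2].round(3).tolist() for p in((293.5,321),(431.5,345))])
```

```text
[array([0.807, 0.445]), array([0.805, 0.188])]
0.08 [[0.854, 0.419], [0.852, 0.147]] [[0.782, 0.19], [0.781, 0.462]]
0.1 [[0.829, 0.433], [0.827, 0.17]] [[0.796, 0.192], [0.795, 0.455]]
0.12 [[0.804, 0.447], [0.802, 0.193]] [[0.81, 0.194], [0.809, 0.449]]
```

The box wall is at x=0.806, so the approach is clear. The pulley bearing measures (418,288.8), which is on target. Now the nut.

>>> {"method": "send_rows", "body": {"targets": [[0,20,6,-30,0],[0,43.4,13.3,-80,0],[0,43.4,13.3,-112,0],[0,43.4,13.3,-112,0],[0,43.4,13.3,-112,0]]}}

```text
time: 21.22
ee_pos: [0.6313, 0.3017, 0.0843]
tcp_rot: [180.0, -0.1, 34.8]
wrist_force: [0.4, -0.1, 0.4]
opening: 0.0855
```

```bash
python3 -c "
from h import *
c=wsnap('w12.png')
a=ortho(c,.024,.57,.69,.24,.36,.25);cv2.imwrite('pics/n12.png',a)
"
```

```text
t 21.23 tcp [0.6313 0.3017 0.0843] [ 1.7998e+02 -1.4000e-01  3.4790e+01] F [ 0.4 -0.1  0.4] op 0.0855
```

View pics/n12.png

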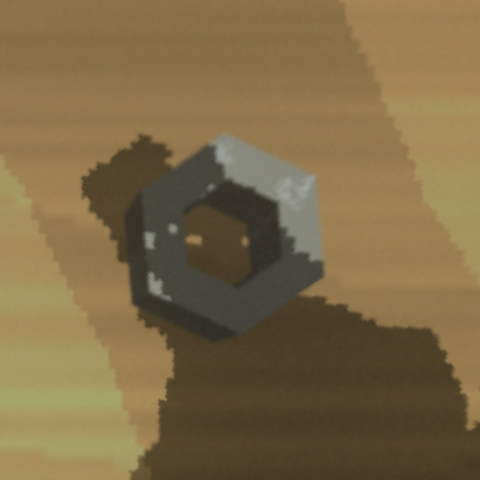

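>>> {"method": "send_rows", "body": {"targets": [[0,0.4,0,-40,0],[0,0.4,0,-70,0],[0,0.4,0,-82,0],[0,0.4,0,-82,0],[0.3,0.4,0,-82,0],[0.6,0.4,0,-82,0],[1,0.4,0,-82,0],[1,0.4,0,-82,0],[1,0.4,0,-82,0],[1,0.4,0,-82,0]], "squeeze": 60}}

```text
time: 22.52
ee_pos: [0.6323, 0.3017, 0.0013]
tcp_rot: [180.0, -0.1, 34.7]
wrist_force: [-0.5, 0.3, 6.1]
opening: 0.0431
```

>>> {"method": "send_rows", "body": {"targets": [[1,0,0,45,0],[1,-10,-10,85,0],[1,-10,-60,85,5],[1,-10,-115,85,10],[1,-10,-170,85,15],[1,-5,-225,85,20],[1,0,-280,85,25],[1,10,-335,85,30],[1,20,-385,85,33.2],[1,20.4,-409,85,33.2]]}}

```text
time: 23.78
ee_pos: [0.6521, -0.1102, 0.0846]
tcp_rot: [-180.0, 0.0, 67.8]
wrist_force: [0.5, 0.6, -1.9]
opening: 0.0426
```

>>> {"method": "send_rows", "body": {"targets": [[1,0,0,0,0],[1,0,0,0,0],[1,0,0,0,0]]}}

```text
time: 24.15
ee_pos: [0.652, -0.1062, 0.0849]
tcp_rot: [-180.0, -0.0, 68.0]
wrist_force: [-0.3, -0.0, -1.3]
opening: 0.0429
```

Run:
```python
from h import *
c=wsnap('w13.png')
b=cv2.cvtColor(c['pixels'],cv2.COLOR_RGB2BGR)
cv2.imwrite('pics/z13.png',cv2.resize(b[180:380,170:380],None,fx=3.6,fy=3,interpolation=2))
```

```text
t 24.15 tcp [ 0.652  -0.1062  0.0849] [-1.7999e+02 -1.0000e-02  6.7960e+01] F [-0.3 -0.  -1.3] op 0.0429
```

View pics/w13.png

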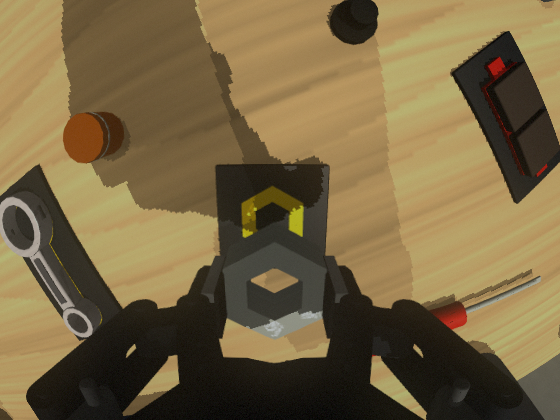

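View pics/z13.png

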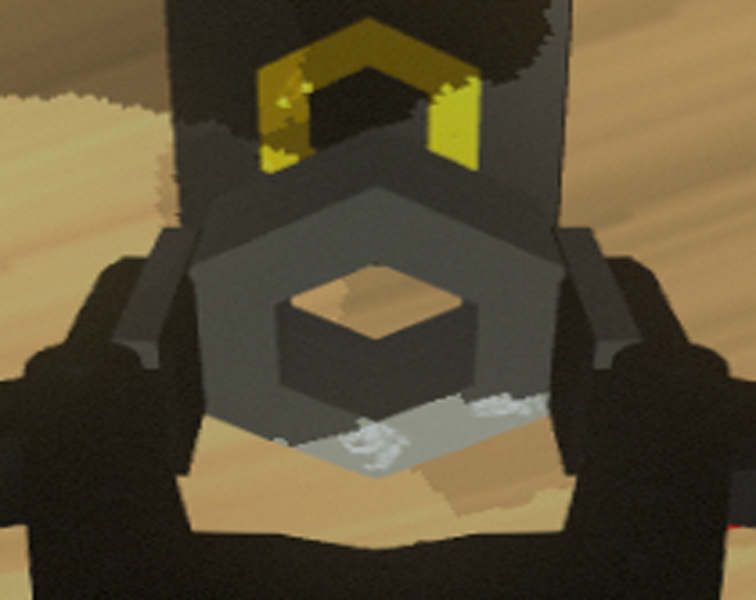

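Run:
```python
from h import *
c=wload('w13.png')
N=np.array([wray(c,p,.1076)[:2] for p in((274.4,242.7),(326.4,269.3),(322.8,316.7),(274.4,339),(227.5,318.3),(222.8,269.3))])*1000
print(N.round(1),N.mean(0)); d=N-N.mean(0);print(np.degrees(np.arctan2(d[:,1],d[:,0])).round(1),np.hypot(*d.T).round(1))
S=np.array([wray(c,p,.006)[:2] for p in((272.2,186),(303.6,205.5),(242,203.3),(301.5,236),(246,238))])*1000
d=S-[652.6,-107.4];print(S.round(1),np.degrees(np.arctan2(d[:,1],d[:,0])).round(1),np.hypot(*d.T).round(1))
```

```text
[[ 629.1  -96.1]
 [ 648.7  -80.6]
 [ 671.6  -89.7]
 [ 675.3 -114.8]
 [ 656.2 -129.9]
 [ 632.4 -120.6]] [ 652.21783821 -105.27751172]
[ 158.3   98.2   38.9  -22.3  -80.8 -142.2] [24.8 24.9 24.9 24.9 25.  25. ]
[[ 629.6  -97.8]
 [ 651.1  -82.4]
 [ 633.2 -122.4]
 [ 672.5  -92. ]
 [ 658.6 -130.5]] [ 157.4   93.4 -142.3   37.7  -75.3] [25.  25.  24.6 25.1 23.9]
```

>>> {"method": "send_rows", "body": {"targets": [[1,0.6,-1.3,-35,0],[1,0.6,-1.3,-60,0],[1,0.6,-1.3,-72,0],[1,0.6,-1.3,-74,0],[1,0.6,-1.3,-74,0],[1,0.6,-1.3,-74,0]]}}

```text
time: 24.95
ee_pos: [0.6532, -0.109, 0.012]
tcp_rot: [179.9, -0.0, 67.9]
wrist_force: [-0.3, 0.3, -1.8]
opening: 0.0428
```

>>> {"method": "send_rows", "body": {"targets": [[1,-0.6,0.8,-2,0],[1,-0.6,0.8,-4.2,0],[1,-0.6,0.8,-4.8,0],[1,-0.6,0.8,-4.8,0]]}}

```text
time: 25.45
ee_pos: [0.6522, -0.1081, 0.0073]
tcp_rot: [179.9, -0.0, 67.9]
wrist_force: [-3.7, 0.4, 7.3]
opening: 0.0424
```

>>> {"method": "send_rows", "body": {"targets": [[0.2,0,0,0,0],[0.2,0,0,0,0],[0.2,0,0,0,0],[0.2,0,0,40,0],[0,0,0,100,0],[0,-40,0,150,-10],[0,-80,20,190,-20],[0,-130,50,220,-30],[0,-150,60,240,-35],[0,-150,60,240,-35]]}}

```text
time: 26.7
ee_pos: [0.5017, -0.0476, 0.2486]
tcp_rot: [179.8, -0.2, 32.9]
wrist_force: [0.3, 0.2, -0.1]
opening: 0.0854
```

Run:
```python
from h import *
c=wsnap('w14.png')
a=ortho(c,.030,.60,.70,-.16,-.06,.25);cv2.imwrite('pics/n14.png',a)
save('scene','scene14.png')
im=cv2.imread('pics/scene14.png')[150:325,80:440]
cv2.imwrite('pics/crop14.png',cv2.resize(im,None,fx=2.2,fy=2.2,interpolation=cv2.INTER_CUBIC))
```

```text
t 26.7 tcp [ 0.5017 -0.0476  0.2486] [179.84  -0.2   32.92] F [ 0.3  0.2 -0.1] op 0.0854
```

View pics/w14.png

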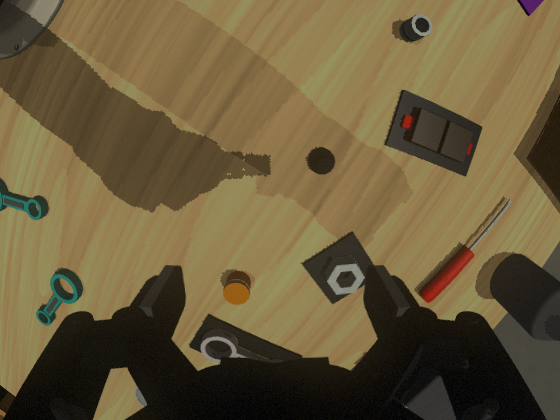

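View pics/n14.png

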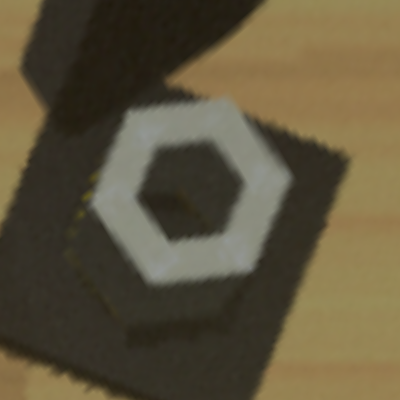

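View pics/crop14.png

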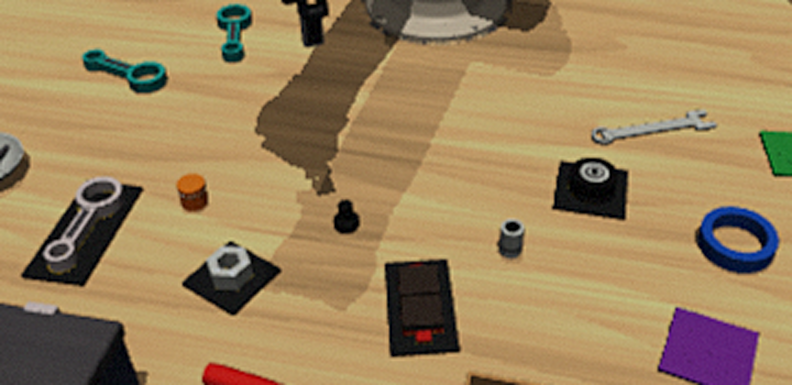

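All four parts are on their silhouettes. The nut's centre measures (652.2,-108.0) against (652.7,-107.5). The tin and socket stand where they were. I'm handing in.

```bash
python3 -c "
from workcell import bot
print(bot.job_done())"
```

```text
the job is handed in; nothing more can be done
None
```

I laid out the rod, brake pad, pulley and nut in that order, each the same side up on its own yellow silhouette. I handed the job in at about 27 s of the 120 s allowed, with the gripper open and clear of everything.

My last checks, from the wrist camera after each release:

| Part | Measured | Silhouette | Remark |
|---|---|---|---|
| Rod, big ring | (574.0, -310.0) mm | (574.3, -310.7) mm | big end on big end |
| Rod, small ring | (673.3, -306.5) mm | (674.1, -306.6) mm | |
| Brake pad | not re-measured in mm | – | no yellow visible around it, lies along its silhouette |
| Pulley | (418, 289) mm | (418, 288) mm | |
| Nut | (652.2, -108.0) mm | (652.7, -107.5) mm | hexagons within about 1°; a few yellow specks at one edge |

- **Bystanders:** in the final scene picture the tin, the socket and the look-alikes stand where they began.
- **Forces:** the wrist force was at most about 11 N in the readings taken at the end of each move.
- **Disagreement:** two views of the brake pad before gripping it differed by about 3–4 mm. I settled it by comparing its ear end with the silhouette while it was held above the pad, and shifted about 3.8 mm before setting it down.

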